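# Crank a boot sole plate tight in the planing clamp

### The job

Take the crank from its parking post, fit it fully home on the clamp's square shaft without forcing it, and turn it clockwise until the jaw holds the red sole plate firmly against the stop: the handle should then need about 14 N of push, twice what it takes running free, but never more than 18 N, or the plate cracks. Then lift the crank off, stand it back on its post fully down, and let go, leaving the plate clamped and everything else on the bench undisturbed.

Things in the scene. Friction and masses are not known exactly. Their poses are not given: they have to be found in the camera images.
- shaft_top (a point): top centre of the clamp's upright steel drive shaft: 16 mm square, 26 mm tall above its collar, the last 4 mm tapering to 10.5 mm square, on the green gearbox of a low clamp bolted to the bench. Axes turn with the shaft: x and y are square to its flats, z up. CLOCKWISE from above drives the jaw 10 mm per radian towards the sole plate. It stays where it is left and can make nearly a full turn.
- shaft_foot (a point): centre of the shaft's foot, on the collar (48 mm wide, 70 mm above the bench) on which a fully fitted crank's underside rests; fixed to the clamp. The clamp's base is 100 x 300 mm; its bed runs from the shaft along this point's +y; nothing on the bed is higher than 60 mm above the bench.
- crank_hub (a point): on the axis of the removable crank's hub, 44 mm above its underside. Hub: steel block 30 x 30 mm, 64 tall. x points along the crank's arm, z up. The arm (16 wide, 10 thick, 30 to 40 mm above the underside) leaves the +x face, so grip the hub on its two y faces. The whole crank is about 0.43 kg and begins on its parking post.
- crank_grip (a point): centre of the crank's handle: an upright black cylinder 24 mm across and 42 mm tall that spins freely on its own axis, 88 mm out along crank x from the hub's axis; this point is half-way up it, 63 mm above the crank's underside.
- crank_socket (a point): centre of the mouth of the square socket in the hub's underside: 17.5 mm wide, sides along crank x and y, 30 mm deep. It fits the shaft in any of four ways.
- post_foot (a point): foot of the crank's parking post: an upright round brass pin 11 mm thick and 24 mm tall with a tapered top, on a pale wooden block 70 x 70 mm whose top is 10 mm above the bench. The point is at the pin's foot on the block's top, where the underside of a parked crank rests, at any yaw.
- crank: the crank; origin: centre of its underside, axes as for the hub.
- jaw: the clamp's moving steel jaw with a sprung rubber pad (20 N per mm), driven along clamp +y. Origin under the shaft on the bench when fully open. Running free, the crank's handle takes about 7 N of push, and 1.1 N more for every 10 N of jaw pressure on the plate. Safe, firm pressure is 40 to 90 N. How far the crank must turn (1.5 to 4.5 rad) is not known beforehand: the stop is adjustable.
- sole_plate: red plastic boot sole plate, 72 x 90 x 26 mm, lying loose on the clamp's bed between the jaw and the fixed stop, with gaps on both sides. Origin: centre of its underside.
- spare_sole: bystander, not to be disturbed: a spare white sole plate, 72 x 90 x 26 mm.
- screwdriver: bystander, not to be disturbed: a screwdriver lying down.
- glue_jar: bystander, not to be disturbed: a jar, 70 wide, 80 high.
- spray_can: bystander, not to be disturbed: a white spray can, 54 wide, 150 high.
- cleaner: bystander, not to be disturbed: a clear bottle with a red cap, 64 wide, 190 high.
- wrench: bystander, not to be disturbed: a wrench lying down.
- brush: bystander, not to be disturbed: a brush lying down.
There are look-alikes about, which are no part of the job. Several things have the shape of the sole_plate; the one meant has the colours described above. There is more than one size of the part that bears post_foot; the job needs the smaller.

How it is judged (in metres and radians):
On the way, in this order (a step that is already met when the one before it is completed fails the run):
1. the crank sits fully home on the square shaft (distance between crank_socket and shaft_foot below 0.004 m and angle between crank_socket's own z axis and vertical below 0.08 rad), for 0.2 s.
2. with the crank in place, the jaw presses the sole plate firmly (all of step 1 and contact force between jaw and sole_plate above 20 N), for 0.2 s.
At the end, for the whole second after the job is handed in: The jaw presses the sole plate with more than 20 N and the crank stands upright and at rest on its parking post, its underside within 4 mm of the block and within 8 mm of the post's axis, released (contact force between jaw and sole_plate above 20 N and horizontal distance between crank_socket and post_foot below 0.008 m and distance between crank_socket and post_foot below 0.009 m and z of crank_socket in the frame of post_foot below 0.004 m and angle between crank_socket's own z axis and vertical below 0.08 rad and linear speed of crank below 0.02 m/s); the robot touches nothing.
It fails at once if the sole plate is squeezed with more than 110 N (cracked) (contact force between jaw and sole_plate above 110 N).
It fails at once if the crank is forced down: more than 35 N between crank and clamp while it is not yet home (contact force between crank and clamp above 35 N and z of crank_socket in the frame of shaft_foot above 0.008 m).
It fails at once if a bystander is disturbed (moved over 25 mm) (distance of any of spare_sole, screwdriver, glue_jar, spray_can, cleaner, wrench, brush from where it was at the start of the episode above 0.025 m).
It also fails if it takes over 64 s, if anything falls off the work surface, if the arm or the gripper's body presses on something with over 40 N, if the wrist force passes 120 N, or if a joint passes its speed limit or range.

### The arm

A 6-joint arm with a two-finger parallel gripper is mounted at the origin on the work surface. World frame = base frame: x ahead of the robot, y to its left, z up, the work surface at z = 0. Lengths are in mm, angles in rad, forces in N, time in s.
With the tool pointing down it reaches from about 300 to 775 mm from the base axis. Payload 14.6 kg.
Tool frame: the origin (TCP) lies between the finger pads; the fingertips stand 25 mm ahead of it and the grasp point (between the pads) lies 6 mm ahead of it; z points along the fingers, y is the line along which they close (so a half turn about z gives the same grasp; the last joint's range is limited). The gripper opens to 94 mm and grips with 3 to 60 N. Pads are 16 mm wide; open, the fingers measure 119 mm over their backs; the gripper's body (75 mm by 177 mm) begins 78 mm behind the grasp point.
Start: joints at [1.15, 0.3, 1.521, -0, 1.321, -0.067], TCP at [190.553, 515.925, 193.546] pointing down, gripper open.
Joint ranges: [-3.03, 3.03], [-0.79, 2.21], [0.23, 2.52], [-1.04, 4.18], [0, 3.07], [-2.55, 2.55]. Speed limits (rad/s): [2.22, 2.22, 2.57, 3.14, 3.14, 3.14].

### API

Orientations are given as [roll, pitch, yaw] about the fixed x, y, z axes, in that order (R = Rz(yaw) Ry(pitch) Rx(roll)).
In Python, from cell import manip gives the robot as it stands. The module is installed in compiled form; this text tells all that it offers.
- The arm moves only by the tool step_arm, never from a script. Its argument "series" is one flat list of numbers, 5 for each row, row after row: the shift along the world's x, y, z in mm, then the turn about the world's z in rad, then the closure, from 0 (fully open) to 1 (shut). In form: [dx, dy, dz, spin, jaw, dx, dy, dz, spin, jaw, ...]. A call has 1 to 20 rows; each row shifts and turns the commanded pose from where the row before left it; what a row does not reach is not made up. A row lasts 1/8 s, in which the tool goes at most 62.5 mm and 10.7 degrees, less where a joint would pass 70% of its speed; a pose out of reach is approached as far as the arm can. A call is refused whole if a number of a shift passes 62.5 or a number of a turn 0.188, either way. A call with a gripper value outside its range is refused whole. The fingers move at their own pace and stop on an object; "squeeze" is the grip in N (left out, the last holds). Time passes only in rows, so rows that do not move let the fingers close. It gives the time, the measured TCP pose, the force, the opening and the grip force at its end, in the units of the state.
- manip.read_state(): the state, without advancing time (a new reading comes with each control period).
- manip.camera(name): name is "scene" or "side" or "wrist"; returns (picture, depth): 384x512x3 uint8, blue, green, red; 384x512 float32, mm along the optical axis (not along the pixel's ray), 0 where there is no reading.
- manip.camera_info(name): a dict with "fovy" (degrees; the focal length in pixels is half the picture's height over the tangent of half this angle, whatever the lens; pixels are square), "cx", "cy" (the principal point, pixels), "eye" and "orientation" of the camera in the world. Camera axes: x right, y down, z forward; pixel columns grow to the right and rows downward; lengths in mm; the calibration is good to about 2 mm. A picture is of the moment at which its call begins: read the wrist's pose just before it. camera_info takes no time and is no camera call; for the wrist camera it gives the pose at the moment of the call.
- manip.sign_off(): hands the job in; it is judged then, once.
The state is a dict: "clock": time; "joints": joint angles; "qd": joint speeds; "effort": joint torques, N m; "eef_pos": TCP position; "eef_rot": TCP orientation; "wrist_force": force on the tool from outside, world axes, zero at the start; "moment": the same for the moment, N m; "finger_gap": finger opening in mm; "finger_force": force on a finger pad.
Only numpy, scipy, OpenCV 4.12 (cv2) and the standard library are available. Lean on these libraries where they do the work, as an engineer would, in place of code of your own. Each camera call takes 0.05 s, during which the arm holds its last target. There are 200 camera calls.

## Working session

There is one attempt and no reset: what is moved stays moved. The work goes in short steps, Python scripts to look and compute and a tool call to move; the robot and the scene stay as the last step left them, time stands still between calls to the robot, and variables do not carry over. Pictures are saved under pics/ and viewed, at most 10 in all, crops included, and the job is handed in when it is done.

Besides the shell and the picture viewer there is one more tool, called after "Call:" in YAML: its name, and indented under it one key for each argument. step_arm: Moves the arm, as the interface text tells. Its arguments: {"type":"object","properties":{"series":{"type":"array"},"squeeze":{"type":"number"}},"required":["series"]}

```bash
mkdir -p pics
cat > h.py <<'E'
import numpy as np, cv2
from scipy.spatial.transform import Rotation as R
from cell import manip
def snap(n,save=None):
    i=manip.camera_info(n); p,d=manip.camera(n)
    if save: cv2.imwrite(f'pics/{save}.png',p)
    return i,p,d
def rot(i):
    o=np.array(i['orientation'],float)
    return o.reshape(3,3) if o.size==9 else (R.from_euler('xyz',o).as_matrix() if o.size==3 else R.from_quat(o).as_matrix())
def cloud(i,d):
    f=d.shape[0]/2/np.tan(np.radians(i['fovy'])/2)
    v,u=np.mgrid[:d.shape[0],:d.shape[1]]
    c=np.stack([(u-i['cx'])/f*d,(v-i['cy'])/f*d,d],-1)
    return c@rot(i).T+np.array(i['eye'])
def ray(i,u,v,z):
    f=192/np.tan(np.radians(i['fovy'])/2)
    r=rot(i)@np.array([(u-i['cx'])/f,(v-i['cy'])/f,1]); e=np.array(i['eye'],float)
    return e+r*(z-e[2])/r[2]
E
python3 - <<'E'
from h import *
print(manip.read_state())
for n in ['scene','side','wrist']:
    i,p,d=snap(n); print(n,i); np.savez(f'{n}.npz',p=p,d=d,c=cloud(i,d)); cv2.imwrite(f'pics/{n}0.png',cv2.resize(p,(800,600)))
E
```

```text
{'clock': 0.0, 'joints': array([ 1.15042441e+00,  3.00462279e-01,  1.52157123e+00, -1.21690929e-05,
        1.32072053e+00, -6.66274683e-02]), 'qd': array([-0.00151117, -0.00128491, -0.00143844, -0.00026118,  0.00060402,
        0.00194259]), 'effort': array([-7.35697677e-05, -5.31809020e+01, -3.52737021e+01,  7.09070452e-02,
        2.44987925e-02, -3.48850813e-05]), 'eef_pos': array([190.43322541, 515.68302345, 192.99535321]), 'eef_rot': array([-3.14043306e+00, -6.55617837e-05,  2.78785119e+00]), 'wrist_force': array([ 0.15977875, -1.14476568, -0.78644419]), 'moment': array([-0.02611188,  0.02702175,  0.01415799]), 'finger_force': 0.0, 'finger_gap': 93.98270562474886}
scene {'fovy': 43.66856839221628, 'cx': 251.14846145357083, 'cy': 188.04015903002957, 'eye': array([1001.85482019, -634.18026912, 1330.73191258]), 'orientation': array([-2.5844394 , -0.00412293,  0.54690798])}
side {'fovy': 57.0302736278944, 'cx': 253.41033437315278, 'cy': 190.00773257635544, 'eye': array([ 297.49890385, -564.5099106 ,  786.40668431]), 'orientation': array([-2.38093808,  0.01688479, -0.46880239])}
wrist {'fovy': 65.26487744345991, 'cx': 257.67549710032887, 'cy': 195.62631040455574, 'eye': array([112.05201859, 543.44704726, 383.75739899]), 'orientation': array([2.85119841e+00, 8.18556623e-04, 1.21599074e+00])}
```

View pics/scene0.png

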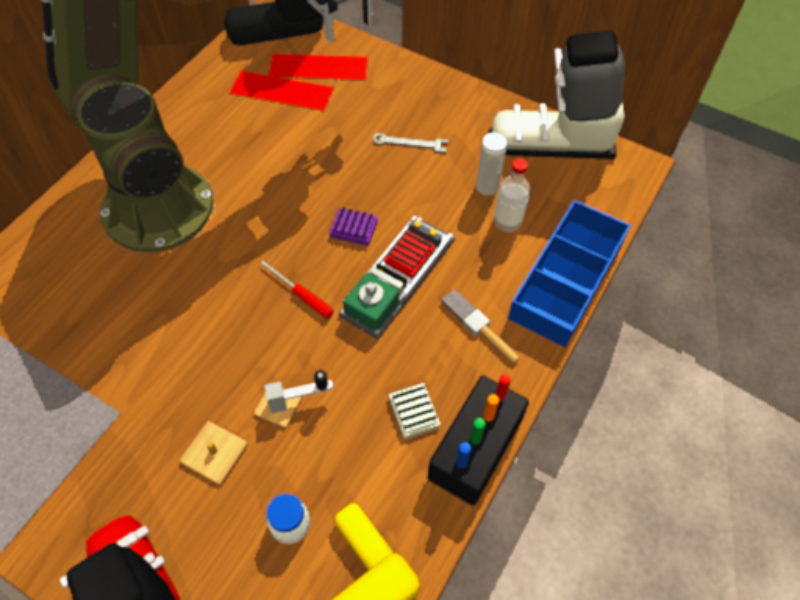

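View pics/side0.png

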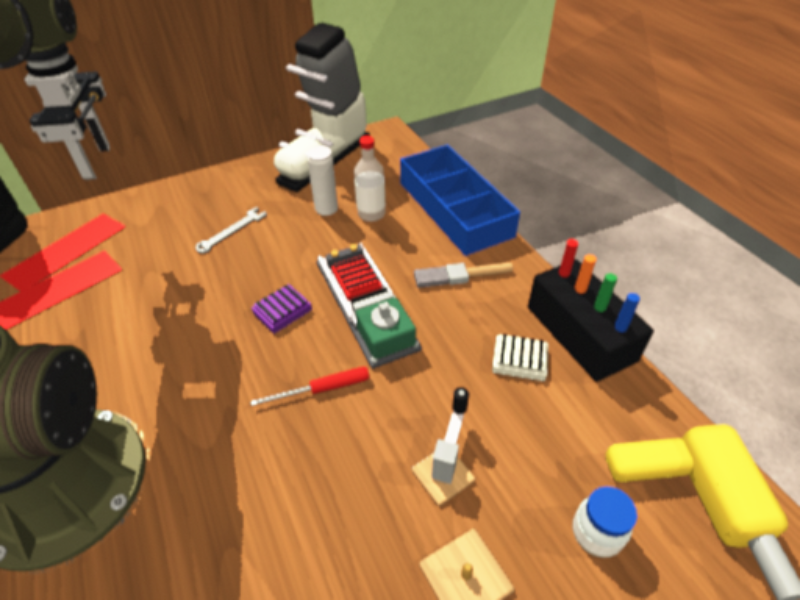

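The scene view (800 px) shows the shaft at (371,291) on the green gearbox, the crank hub at (277,397) and its handle at (321,380) on the smaller block. The larger bare post is at (212,450). The side view shows the hub at (446,462), the handle at (460,400) and the shaft at (385,315).

Run:
```python
from h import *
def rect(c,m,name):
    q=c[m]
    if len(q)<5: print(name,len(q));return
    r=cv2.minAreaRect(q[:,:2].astype(np.float32)); print(name,len(q),'mean',q.mean(0).round(1),'rect',np.round(r[0],1),np.round(r[1],1),round(r[2],1))
S={'scene':dict(hub=(277,397),grip=(321,380),shaft=(371,291)),'side':dict(hub=(446,462),grip=(460,400),shaft=(385,315))}
for n in S:
    z=np.load(n+'.npz'); c=z['c'];p=z['p'].astype(int); d=z['d']
    for k,(u,v) in S[n].items():
        u=int(u/1.5625);v=int(v/1.5625); print(n,k,c[v,u].round(1))
    q0=c[int(S[n]['hub'][1]/1.5625),int(S[n]['hub'][0]/1.5625)]; near=(np.hypot(c[...,0]-q0[0],c[...,1]-q0[1])<140)&(d>0)
    s0=c[int(S[n]['shaft'][1]/1.5625),int(S[n]['shaft'][0]/1.5625)]; ns=(np.hypot(c[...,0]-s0[0],c[...,1]-s0[1])<60)&(d>0)
    rect(c,near&(c[...,2]>69)&(c[...,2]<79)&(np.hypot(c[...,0]-q0[0],c[...,1]-q0[1])<32),'hubtop')
    rect(c,near&(c[...,2]>45)&(c[...,2]<54)&(p.min(-1)>130),'arm')
    rect(c,near&(p.max(-1)<60)&(c[...,2]>55),'grip')
    rect(c,near&(c[...,2]>89)&(p.max(-1)<70),'griptop')
    rect(c,near&(c[...,2]>7)&(c[...,2]<13)&(np.hypot(c[...,0]-q0[0],c[...,1]-q0[1])<60),'block')
    rect(c,ns&(c[...,2]>92)&(c[...,2]<100),'shafttop')
    rect(c,ns&(c[...,2]>74)&(c[...,2]<100),'shaft')
    rect(c,ns&(c[...,2]>66)&(c[...,2]<73)&(np.ptp(p,axis=-1)<40),'collar')
    rect(c,(np.hypot(c[...,0]-s0[0],c[...,1]-s0[1])<260)&(p[...,2]>120)&(p[...,1]<60)&(p[...,0]<60)&(c[...,2]>25)&(c[...,2]<70),'red')
    g=(p[...,1]>p[...,2]*1.5)&(p[...,1]>p[...,0]*1.2)&ns
    rect(c,g&(c[...,2]>45),'green')
```

```text
scene hub [ 534.2 -261.7   74.1]
scene grip [ 588.6 -197.9   91.6]
scene shaft [563.6  12.2  90.4]
hubtop 94 mean [ 522.4 -254.    72.3] rect [ 522.  -253.9] [30.  32.1] 46.5
arm 100 mean [ 557.7 -217.4   48.2] rect [ 564.9 -211.2] [90.9 17.9] 44.2
grip 52 mean [ 588.5 -197.8   82.9] rect [ 586.  -194.2] [18.  18.3] 34.8
griptop 20 mean [ 587.2 -196.3   93.4] rect [ 586.2 -193.8] [17.1 18.4] 36.4
block 177 mean [ 530.  -265.8    9.4] rect [ 524.9 -255.1] [73.5 69. ] 5.0
shafttop 15 mean [560.9  18.2  94.8] rect [560.   16.5] [14.8 13.7] 74.5
shaft 42 mean [561.5  16.3  88.3] rect [561.1  10.3] [17.  34.5] 5.4
collar 86 mean [561.7  14.8  68.9] rect [558.4  18.4] [41.9 46.1] 15.6
red 433 mean [565.1 147.3  44.2] rect [519.   79.3] [305.2 100.9] 60.6
green 479 mean [566.5  11.3  58.4] rect [561.3  20. ] [92.5 85.6] 86.9
side hub [ 512.  -265.9   73.4]
side grip [ 573.4 -200.1   92.5]
side shaft [554.1  12.3  81.6]
hubtop 180 mean [ 519.  -254.1   72.3] rect [ 519.1 -253.4] [31.5 29.8] 45.3
arm 138 mean [ 557.9 -214.8   48.2] rect [ 557.6 -215. ] [51.9 16.1] 45.4
grip 91 mean [ 576.3 -197.3   80.7] rect [ 578.4 -193.9] [18.1 18.3] 61.8
griptop 36 mean [ 578.1 -194.6   92. ] rect [ 579.8 -193.4] [18.4 18.6] 52.8
block 435 mean [ 512.5 -261.8    8.6] rect [ 518.1 -254.2] [69.3 68.5] 6.9
shafttop 22 mean [556.9  18.5  93.9] rect [556.7  19. ] [12.6 13.8] 88.2
shaft 55 mean [555.9  16.1  87.9] rect [556.7  17.8] [15.2 15. ] 82.7
collar 129 mean [555.7  15.4  68.8] rect [556.2  17.5] [43.8 43.7] 64.5
red 496 mean [554.5 143.3  46. ] rect [513.   76.2] [284.6 100.4] 60.4
green 532 mean [549.5   5.3  58.3] rect [555.4  18.7] [87.9 80.2] 87.4
```

Hub is at about (520.5, -254) with yaw 0.77, shaft at about (558, 18). Heights and sizes match the given ones. I'll fly over the shaft for a close look on the way.

Call:
step_arm:
  series: [0, 0, 60, 0, 0, 36, -49, 0, -0.18, 0, 36, -49, 0, -0.18, 0, 36, -49, 0, -0.18, 0, 36, -49, 0, -0.18, 0, 36, -49, 0, -0.18, 0, 36, -49, 0, -0.18, 0, 36, -49, 0, -0.18, 0, 36, -49, 0, -0.18, 0, 36, -49, 0, -0.18, 0, 36, -49, 0, -0.18, 0, 0, 0, 0, -0.18, 0, 0, 0, 0, 0, 0, 0, 0, 0, 0, 0]

```text
clock: 1.9
eef_pos: [550.3, 26.4, 253.6]
eef_rot: [-3.142, -0.0, 0.813]
wrist_force: [-0.1, 0.2, -0.4]
finger_gap: 94.5
finger_force: 0.0
```

Run:
```python
from h import *
s=manip.read_state(); print(s['eef_pos'],s['eef_rot'],s['clock'],s['wrist_force'],s['moment'])
i,p,d=snap('wrist','w1'); np.savez('w1.npz',p=p,d=d,c=cloud(i,d),i=np.array([i],object)); print(i['eye'])
```

```text
[550.31100036  26.44915661 253.59817306] [-3.14154323e+00 -4.01598845e-05  8.12703760e-01] 1.9 [-0.12057879  0.19244021 -0.37928547] [-0.04622759  0.14602657 -0.00573173]
[608.56557433  85.92772878 444.31162534]
```

View pics/w1.png

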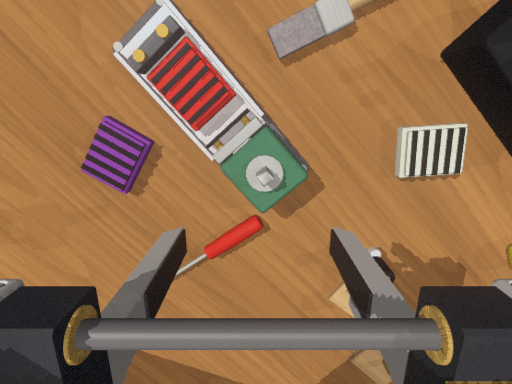

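The wrist view shows the collar and square shaft at about (265,176), clamp bed to the upper left, plate clear of the jaw. I'll measure the square.

Run:
```python
from h import *
z=np.load('w1.npz',allow_pickle=True); i=z['i'][0]; p=z['p'];c=z['c']
near=np.hypot(c[...,0]-558,c[...,1]-18)<35
for lo in (80,90,94):
    m=near&(c[...,2]>lo)&(c[...,2]<100); r=cv2.minAreaRect(c[m][:,:2].astype(np.float32)); print(lo,m.sum(),c[m].mean(0).round(1),r)
m=near&(abs(c[...,2]-70)<2.5); r=cv2.minEnclosingCircle(c[m][:,:2].astype(np.float32)); print('collar',m.sum(),r)
H=cv2.cvtColor(p,cv2.COLOR_BGR2HSV); g=(H[...,0]>45)&(H[...,0]<90)&(H[...,1]>80)&(c[...,2]>50)&(np.hypot(c[...,0]-558,c[...,1]-18)<90)
print('green',np.median(c[g][:,2]),cv2.minAreaRect(c[g][:,:2].astype(np.float32)))
r=(p[...,2]>130)&(p[...,1]<70)&(p[...,0]<70)&(c[...,2]>28)&(c[...,1]>70)&(c[...,1]<250)&(c[...,0]>480); print('red',c[r].mean(0),cv2.minAreaRect(c[r][:,:2].astype(np.float32)))
k=cv2.resize(p[146:206,235:295],(600,600),interpolation=cv2.INTER_CUBIC); cv2.imwrite('pics/w1c.png',k)
```

```text
80 205 [558.1  21.6  92.9] ((557.2811889648438, 20.491897583007812), (16.18768310546875, 16.03133201599121), 83.42068481445312)
90 177 [557.7  21.   94.2] ((557.241455078125, 20.496482849121094), (16.18768310546875, 15.95129680633545), 83.42068481445312)
94 103 [557.2  20.7  95.4] ((557.0819702148438, 20.789552688598633), (13.28454875946045, 12.782780647277832), 82.38619995117188)
collar 828 ((557.3445434570312, 20.403545379638672), 23.820846557617188)
green 61.37016138950099 ((560.3502807617188, 32.21192932128906), (108.87586975097656, 94.79672241210938), 89.13453674316406)
red [566.00598668 155.60425635  49.84453559] ((569.3561401367188, 146.77703857421875), (119.4334487915039, 81.82733154296875), 88.38030242919922)
```

View pics/w1c.png

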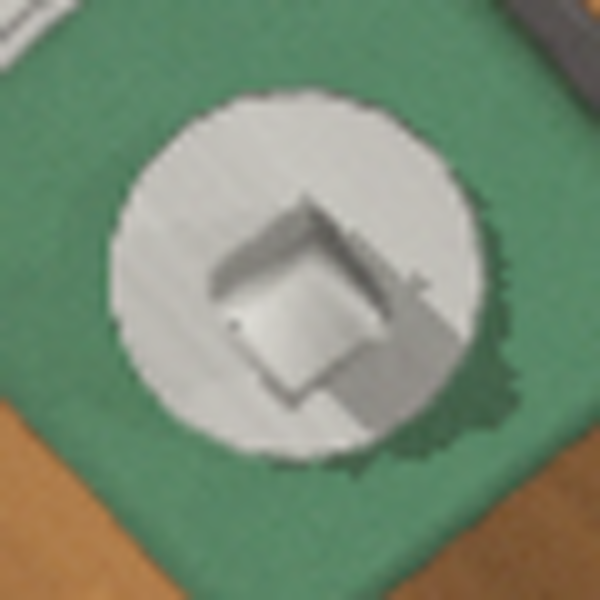

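Shaft axis is at (557.3, 20.5) and its yaw is -0.115 (mod π/2). Next I move over the crank and check it from near.

Call:
step_arm:
  series: [-6, -56, 0, -0.03, 0, -6, -56, 0, 0, 0, -6, -56, 0, 0, 0, -6, -56, 0, 0, 0, -6, -56, -20, 0, 0, 0, 0, -20, 0, 0, 0, 0, 0, 0, 0, 0, 0, 0, 0, 0]

```text
clock: 2.95
eef_pos: [521.1, -253.4, 214.7]
eef_rot: [3.14, -0.0, 0.78]
wrist_force: [0.3, 0.2, -0.3]
finger_gap: 93.8
finger_force: 0.0
```

```bash
cat > crank.py <<'E'
from h import *
import sys
tag,zb=sys.argv[1],float(sys.argv[2]); x0,y0=map(float,sys.argv[3:5])
s=manip.read_state(); print(s['eef_pos'],s['eef_rot'],s['clock'],s['wrist_force'],s['moment'])
i,p,d=snap('wrist',tag); c=cloud(i,d); r=np.hypot(c[...,0]-x0,c[...,1]-y0)
def rect(m,n):
    q=c[m]; print(n,m.sum(),q.mean(0).round(1),cv2.minAreaRect(q[:,:2].astype(np.float32))) if m.sum()>5 else print(n,m.sum())
rect((r<35)&(abs(c[...,2]-zb-64)<3),'hubtop')
rect((r<110)&(abs(c[...,2]-zb-40)<2.5)&(p.min(-1)>90),'arm')
rect((r<120)&(r>60)&(abs(c[...,2]-zb-84)<3),'griptop')
rect((r<60)&(abs(c[...,2]-10)<2)&(c[...,2]>0),'block')
E
python3 crank.py w2 10 520.5 -254
```

```text
[ 521.05834149 -253.37877727  214.72174105] [ 3.14028215e+00 -3.90003626e-04  7.80077103e-01] 2.95 [ 0.31629406  0.1701013  -0.25499238] [-0.09988793  0.14501031 -0.01404439]
hubtop 672 [ 519.6 -252.9   73.5] ((519.169189453125, -252.85986328125), (29.76888084411621, 29.463701248168945), 45.14070510864258)
arm 769 [ 554.8 -217.2   49.5] ((562.0929565429688, -209.5644989013672), (93.01311492919922, 28.980283737182617), 45.02321243286133)
griptop 452 [ 581.4 -191.    93.3] ((581.3843383789062, -191.07066345214844), (22.752967834472656, 22.919349670410156), 88.5351791381836)
block 1319 [ 519.5 -252.     9.5] ((518.33154296875, -253.33944702148438), (69.3357925415039, 68.76244354248047), 8.08149528503418)
```

Hub is at (519.2, -252.9) and yaw 0.782. Going down to grip.

Call:
step_arm:
  series: [-2, 0.5, -50, 0, 0, 0, 0, -50, 0, 0, 0, 0, -35, 0, 0, 0, 0, -20, 0, 0, 0, 0, 0, 0, 1, 0, 0, 0, 0, 1, 0, 0, 0, 0, 1, 0, 0, 0, 0, 1, 0, 0, 0, 0, 1, 0, 0, 0, 0, 1]
  squeeze: 50

```text
clock: 4.25
eef_pos: [518.6, -253.6, 58.6]
eef_rot: [3.142, 0.0, 0.778]
wrist_force: [-0.2, 0.2, -0.3]
finger_gap: 37.6
finger_force: 0.0
```

```bash
python3 crank.py w3 10 519.5 -253
```

```text
[ 518.56212337 -253.58520591   58.62527263] [3.14153765e+00 9.70961196e-06 7.77809560e-01] 4.25 [-0.18939674  0.18277301 -0.30352636] [-0.06227837  0.11840673 -0.05595145]
hubtop 2191 [ 520.  -252.8   73.6] ((520.4848022460938, -254.65145874023438), (31.176651000976562, 55.117210388183594), 45.763153076171875)
arm 2273 [ 553.6 -219.    49.5] ((562.2515869140625, -209.9669189453125), (93.43807983398438, 29.53074073791504), 45.18819808959961)
griptop 1824 [ 581.6 -191.2   93.5] ((581.5013427734375, -191.23822021484375), (22.93462371826172, 23.147212982177734), 89.38819885253906)
block 2743 [ 523.2 -248.4    9.5] ((518.6480712890625, -253.2809295654297), (69.05020904541016, 69.22925567626953), 7.971189975738525)
```

Call:
step_arm:
  series: [0, 0, 0, 0, 1, 0, 0, 0, 0, 1, 0, 0, 0, 0, 1, 0, 0, 2, 0, 1, 0, 0, 2, 0, 1]

```text
clock: 4.92
eef_pos: [518.3, -253.5, 62.3]
eef_rot: [-3.141, 0.0, 0.778]
wrist_force: [-0.4, 0.1, -4.4]
finger_gap: 28.5
finger_force: 50.0
```

```bash
python3 crank.py w4 14 519 -253
```

```text
[ 518.33165633 -253.48887523   62.29663492] [-3.14087907e+00  2.67566565e-04  7.77798976e-01] 4.925 [-0.44357477  0.14026094 -4.35459805] [-0.10260521  0.12000467 -0.02970835]
hubtop 2137 [ 520.2 -253.1   77.4] ((519.5870971679688, -253.69580078125), (30.79646873474121, 48.02217483520508), 44.30835723876953)
arm 2119 [ 551.9 -221.    52.7] ((562.0067749023438, -210.26791381835938), (93.06419372558594, 29.691354751586914), 45.608951568603516)
griptop 1562 [ 582.1 -191.5   96.1] ((581.939453125, -191.56546020507812), (22.622501373291016, 22.551111221313477), 58.76961898803711)
block 2626 [ 523.4 -247.8    9.5] ((518.6401977539062, -253.31024169921875), (69.09564971923828, 68.78779602050781), 7.835004806518555)
```

Call:
step_arm:
  series: [0, 0, 20, 0, 1, 0, 0, 50, 0, 1, 0, 0, 50, 0, 1, 3, 15, 50, 0.187, 1, 3, 15, 0, 0.187, 1, 3, 15, 0, 0.187, 1, 3, 15, 0, 0.187, 1, 3, 15, 0, 0.187, 1, 3, 15, 0, 0.187, 1, 3, 15, 0, 0.187, 1, 3, 15, 0, 0.187, 1, 3, 15, 0, 0.187, 1, 3, 15, 0, 0.187, 1, 3, 15, 0, 0.187, 1, 6, 18, 0, 0.187, 1, 0, 0, 0, 0.005, 1, 0, 0, 0, 0, 1]
  squeeze: 60

```text
clock: 7.1
eef_pos: [557.4, -71.0, 232.4]
eef_rot: [-3.141, -0.0, 3.023]
wrist_force: [-1.3, -0.1, -4.4]
finger_gap: 28.3
finger_force: 60.0
```

```bash
cat > shaft.py <<'E'
from h import *
import sys
s=manip.read_state(); print(s['eef_pos'],s['eef_rot'],s['clock'],s['wrist_force'],s['moment'],s['finger_gap'])
i,p,d=snap('wrist',sys.argv[1]); c=cloud(i,d)
near=np.hypot(c[...,0]-557.3,c[...,1]-20.5)<30
for lo in (80,90):
    m=near&(c[...,2]>lo)&(c[...,2]<99); print(lo,m.sum(),cv2.minAreaRect(c[m][:,:2].astype(np.float32)) if m.any() else '')
m=near&(abs(c[...,2]-70)<2.5); print('collar',m.sum(),cv2.minEnclosingCircle(c[m][:,:2].astype(np.float32)) if m.any() else '')
R0=R.from_euler('xyz',s['eef_rot']).as_matrix(); q=(c-s['eef_pos'])@R0
def box(m,n):
    if m.sum()>5: print(n,m.sum(),q[m].mean(0).round(1),cv2.minAreaRect(q[m][:,:2].astype(np.float32)))
box((q[...,0]>60)&(q[...,0]<120)&(abs(q[...,1])<40)&(q[...,2]<-25)&(q[...,2]>-42),'griptop(tool)')
E
python3 shaft.py w5
```

```text
[557.37329431 -70.98598641 232.42115324] [-3.14139498e+00 -2.88324742e-04  3.02347888e+00] 7.1 [-1.27514367 -0.09670593 -4.35639439] [-0.02916626 -0.02607333  0.05609396] 28.275845633023597
80 251 ((557.0383911132812, 19.682937622070312), (16.34101104736328, 16.351715087890625), 84.19109344482422)
90 205 ((557.1220703125, 19.707569122314453), (16.251741409301758, 16.2110538482666), 84.06741333007812)
collar 915 ((556.988037109375, 19.82935333251953), 23.952478408813477)
griptop(tool) 1798 [ 89.4  -2.  -33.6] ((89.32005310058594, -2.0593414306640625), (22.891529083251953, 23.084718704223633), 44.49973678588867)
```

View pics/w5.png

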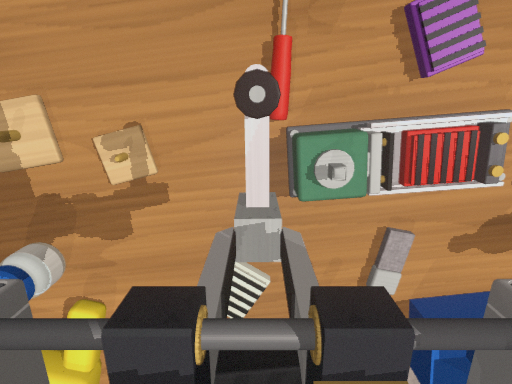

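The wrist view shows the crank held with arm straight up at column 258, the shaft at (337,170), and the small post block now empty at (124,155). I'll check the crank's yaw within the grip.

Run:
```python
from h import *
for k in range(2):
    s=manip.read_state(); i,p,d=snap('wrist'); c=cloud(i,d)
    R0=R.from_euler('xyz',s['eef_rot']).as_matrix(); q=(c-s['eef_pos'])@R0
    g=(q[...,0]>60)&(q[...,0]<120)&(abs(q[...,1])<40)&(q[...,2]<-25)&(q[...,2]>-42)
    a=(q[...,0]>22)&(q[...,0]<70)&(abs(q[...,1])<20)&(abs(q[...,2]-10)<6)
    h=(abs(q[...,0])<20)&(abs(q[...,1])<12)&(abs(q[...,2]+14)<4)
    pf=np.polyfit(q[a][:,0],q[a][:,1],1); hz=np.polyfit(q[a][:,0],q[a][:,2],1)
    print('grip',cv2.minAreaRect(q[g][:,:2].astype(np.float32))[0],q[g][:,2].mean(),'arm',a.sum(),pf,hz,'hub',q[h].mean(0),np.percentile(q[h][:,0],[1,99]),s['eef_rot'],s['eef_pos'])
    print('tool in cam', (np.array(s['eef_pos'])-i['eye'])@rot(i))
```

```text
grip (89.3122787475586, -2.033395767211914) -33.63597529123577 arm 1658 [-0.00855095 -1.7582221 ] [0.01579974 8.96002274] hub [ 2.25228099e+00 -1.43735991e-02 -1.48130870e+01] [-13.60414272  16.27200382] [-3.14146137e+00 -1.84777747e-04  3.02362782e+00] [557.36495562 -71.10244939 232.47249356]
tool in cam [  1.53747678  25.36673953 206.63657576]
grip (89.32325744628906, -2.088359832763672) -33.628873371815125 arm 1660 [-0.0083919  -1.76905105] [0.01407524 9.0528554 ] hub [  2.22612862   0.06408888 -14.8220282 ] [-13.65623446  16.2938293 ] [-3.14149156e+00 -9.57877731e-05  3.02392896e+00] [557.38163142 -71.13374652 232.52306426]
tool in cam [  1.54741682  25.37654713 206.61974381]
```

Working relative to the same camera pose (hub seen against shaft), the crank needs to shift about (+1.2, +92). The underside is at TCP z − 48.6. I'll approach to about 5 mm above the shaft.

Call:
step_arm:
  series: [0.2, 30, 0, 0.002, 1, 0.5, 31, 0, 0, 1, 0.5, 31, 0, 0, 1, 0, 0, -40, 0, 1, 0, 0, -30, 0, 1, 0, 0, -12, 0, 1, 0, 0, 0, 0, 1, 0, 0, 0, 0, 1]

```text
clock: 8.25
eef_pos: [559.4, 21.2, 151.9]
eef_rot: [3.141, 0.002, 3.028]
wrist_force: [-0.2, 0.0, -3.7]
finger_gap: 28.2
finger_force: 60.0
```

Run:
```python
from h import *
s=manip.read_state(); print(s['eef_pos'],s['eef_rot'],s['wrist_force'],s['moment'])
a=snap('scene')[1]; b=snap('side')[1]
ims=[]
for n,im in(('scene',a),('side',b)):
    i=manip.camera_info(n); f=192/np.tan(np.radians(i['fovy'])/2); q=rot(i).T@(np.array([557,20,90])-i['eye']); u=int(q[0]/q[2]*f+i['cx']);v=int(q[1]/q[2]*f+i['cy'])
    ims.append(cv2.resize(im[v-35:v+35,u-28:u+28],(400,500),interpolation=cv2.INTER_CUBIC))
cv2.imwrite('pics/m1.png',np.hstack(ims))
```

```text
[559.39280182  21.24766593 151.92606687] [3.14142714e+00 2.03005394e-03 3.02832974e+00] [-0.15158998  0.028105   -3.65225083] [-0.03147284  0.00106072  0.04156136]
```

View pics/m1.png

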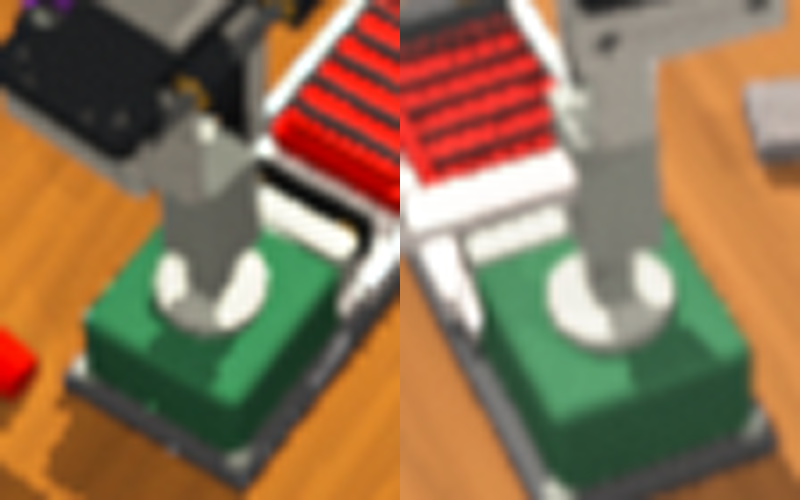

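The two views (scene left, side right) show the hub held directly over the shaft, with no contact. I'll descend gently.

Call:
step_arm:
  series: [-0.8, 0, -4, 0, 1, 0, 0, -2, 0, 1, 0, 0, -1.5, 0, 1, 0, 0, -1, 0, 1, 0, 0, 0, 0, 1]

```text
clock: 8.98
eef_pos: [557.9, 21.4, 142.0]
eef_rot: [-3.142, -0.0, 3.029]
wrist_force: [0.6, -0.1, -3.1]
finger_gap: 28.5
finger_force: 60.0
```

Call:
step_arm:
  series: [0, 0, -1, 0, 1, 0, 0, -1, 0, 1]

```text
clock: 9.22
eef_pos: [558.0, 21.4, 140.0]
eef_rot: [-3.142, 0.0, 3.029]
wrist_force: [-0.0, 0.2, -3.6]
finger_gap: 28.5
finger_force: 60.0
```

Call:
step_arm:
  series: [0, 0, -1, 0, 1, 0, 0, -1, 0, 1, 0, 0, 0, 0, 1]

```text
clock: 9.6
eef_pos: [557.9, 21.4, 137.9]
eef_rot: [-3.142, -0.0, 3.029]
wrist_force: [0.2, 1.3, -4.1]
finger_gap: 28.2
finger_force: 60.0
```

Call:
step_arm:
  series: [0, 0, -1, 0, 1, 0, 0, -1, 0, 1, 0, 0, 0, 0, 1]

```text
clock: 9.98
eef_pos: [557.9, 21.5, 135.9]
eef_rot: [-3.142, -0.0, 3.029]
wrist_force: [0.5, -0.5, -3.3]
finger_gap: 28.5
finger_force: 60.0
```

It slides freely. Continuing down toward the expected home at TCP z ≈ 118.6.

Call:
step_arm:
  series: [0, 0, -2, 0, 1, 0, 0, -2, 0, 1, 0, 0, -2, 0, 1, 0, 0, -2, 0, 1, 0, 0, 0, 0, 1]

```text
clock: 10.6
eef_pos: [557.9, 21.4, 127.9]
eef_rot: [-3.142, -0.0, 3.029]
wrist_force: [-0.2, 0.3, -3.6]
finger_gap: 28.1
finger_force: 60.0
```

Call:
step_arm:
  series: [0, 0, -2, 0, 1, 0, 0, -2, 0, 1, 0, 0, -2, 0, 1, 0, 0, -1, 0, 1, 0, 0, 0, 0, 1]

```text
clock: 11.22
eef_pos: [557.9, 21.4, 121.0]
eef_rot: [-3.142, -0.0, 3.029]
wrist_force: [0.3, -0.9, -4.5]
finger_gap: 28.5
finger_force: 60.0
```

Call:
step_arm:
  series: [0, 0, -1, 0, 1, 0, 0, -1, 0, 1, 0, 0, 0, 0, 1]

```text
clock: 11.6
eef_pos: [557.9, 21.4, 119.0]
eef_rot: [-3.142, -0.0, 3.029]
wrist_force: [-0.1, 0.3, -4.3]
finger_gap: 28.7
finger_force: 60.0
```

Call:
step_arm:
  series: [0, 0, -0.7, 0, 1, 0, 0, 0, 0, 1]

```text
clock: 11.85
eef_pos: [558.2, 21.4, 118.7]
eef_rot: [-3.142, 0.001, 3.029]
wrist_force: [-0.3, -0.6, -0.2]
finger_gap: 28.4
finger_force: 60.0
```

The weight is now on the collar at z = 118.7, so the crank is home. I'll start turning clockwise and watch the torque.

Call:
step_arm:
  series: [0, 0, 0, 0, 1, 0, 0, 0, -0.05, 1, 0, 0, 0, -0.1, 1, 0, 0, 0, -0.1, 1]

```text
clock: 12.35
eef_pos: [558.2, 21.5, 118.6]
eef_rot: [3.141, 0.001, 2.776]
wrist_force: [1.1, -0.1, -1.4]
finger_gap: 28.6
finger_force: 60.6
```

```bash
cat > st.py <<'E'
from h import *
s=manip.read_state(); print('yaw',s['eef_rot'][2].round(4),'F',s['wrist_force'].round(2),'M',s['moment'].round(3),'pos',s['eef_pos'].round(1),'gap',s['finger_gap'].round(2),'q',s['joints'].round(2),'qd6',s['qd'][5].round(3),'eff6',s['effort'][5].round(3))
E
python3 st.py
```

```text
Traceback (most recent call last):
  File "st.py", line 2, in <module>
    s=manip.read_state(); print('yaw',s['eef_rot'][2].round(4),'F',s['wrist_force'].round(2),'M',s['moment'].round(3),'pos',s['eef_pos'].round(1),'gap',s['finger_gap'].round(2),'q',s['joints'].round(2),'qd6',s['qd'][5].round(3),'eff6',s['effort'][5].round(3))
                                                                                                                                                        ^^^^^^^^^^^^^^^^^^^^^
AttributeError: 'float' object has no attribute 'round'
```

```bash
sed -i "s/s\['finger_gap'\].round(2)/round(s['finger_gap'],2)/" st.py; python3 st.py
```

```text
yaw 2.7764 F [ 1.15 -0.13 -1.42] M [-0.058 -0.26   0.57 ] pos [558.2  21.5 118.6] gap 28.63 q [-0.03  0.39  1.58 -0.    1.17 -1.23] qd6 0.794 eff6 -1.027
```

Call:
step_arm:
  series: [0, 0, 0, -0.1, 1, 0, 0, 0, -0.1, 1, 0, 0, 0, -0.1, 1]

```text
clock: 12.72
eef_pos: [558.2, 21.3, 118.6]
eef_rot: [-3.142, 0.001, 2.476]
wrist_force: [1.3, -1.8, 0.3]
finger_gap: 28.1
finger_force: 60.7
```

```bash
python3 st.py; python3 shaft.py w6 | tail -1
```

```text
yaw 2.4764 F [ 1.28 -1.82  0.32] M [-0.351 -0.159  0.653] pos [558.2  21.3 118.6] gap 28.1 q [-0.03  0.39  1.58 -0.    1.17 -0.93] qd6 0.796 eff6 -1.017
griptop(tool) 1816 [ 88.5  -4.5 -34.5] ((88.32593536376953, -4.51093864440918), (22.950435638427734, 23.126537322998047), 42.3300895690918)
```

The torque of 0.6 N·m equals 7 N at the handle, which is free running. I'll continue in batches small enough to catch the onset.

Call:
step_arm:
  series: [0, 0, 0, -0.1, 1, 0, 0, 0, -0.1, 1, 0, 0, 0, -0.1, 1, 0, 0, 0, -0.1, 1, 0, 0, 0, -0.1, 1, 0, 0, 0, -0.1, 1]

```text
clock: 13.52
eef_pos: [557.9, 20.9, 118.6]
eef_rot: [-3.141, 0.001, 1.878]
wrist_force: [-0.8, -5.3, 1.4]
finger_gap: 28.5
finger_force: 60.7
```

```bash
python3 st.py
```

```text
yaw 1.878 F [-0.84 -5.31  1.43] M [-0.95   0.231  0.613] pos [557.9  20.9 118.6] gap 28.48 q [-0.03  0.39  1.58 -0.    1.17 -0.33] qd6 0.795 eff6 -0.984
```

Call:
step_arm:
  series: [-0.4, -0.4, 0, -0.1, 1, -0.4, -0.4, 0, -0.1, 1, 0, -0.1, 0, -0.1, 1]

```text
clock: 13.9
eef_pos: [557.5, 20.5, 118.6]
eef_rot: [3.141, 0.0, 1.578]
wrist_force: [1.2, -0.8, -0.0]
finger_gap: 28.7
finger_force: 60.6
```

```bash
python3 st.py
```

```text
yaw 1.5779 F [ 1.17 -0.84 -0.03] M [-0.295 -0.298  0.607] pos [557.5  20.5 118.6] gap 28.66 q [-0.03  0.39  1.58 -0.    1.17 -0.04] qd6 0.794 eff6 -1.044
```

Call:
step_arm:
  series: [-0.1, 0, 0, -0.1, 1, -0.1, 0, 0, -0.1, 1, -0.1, 0, 0, -0.1, 1]

```text
clock: 14.28
eef_pos: [557.1, 20.4, 118.6]
eef_rot: [3.141, 0.0, 1.278]
wrist_force: [1.2, -1.1, -1.3]
finger_gap: 28.2
finger_force: 60.6
```

```bash
python3 st.py
```

```text
yaw 1.2779 F [ 1.15 -1.06 -1.26] M [-0.412 -0.353  0.598] pos [557.1  20.4 118.6] gap 28.17 q [-0.03  0.39  1.59 -0.    1.17  0.26] qd6 0.795 eff6 -1.043
```

Call:
step_arm:
  series: [-0.1, 0, 0, -0.1, 1, -0.1, 0, 0, -0.1, 1, -0.1, 0, 0, -0.1, 1]

```text
clock: 14.65
eef_pos: [556.8, 20.4, 118.6]
eef_rot: [3.141, -0.0, 0.978]
wrist_force: [1.7, -2.1, -1.4]
finger_gap: 28.3
finger_force: 60.6
```

```bash
python3 st.py
```

```text
yaw 0.9779 F [ 1.68 -2.11 -1.42] M [-0.418 -0.216  0.568] pos [556.8  20.4 118.6] gap 28.34 q [-0.03  0.39  1.59 -0.    1.17  0.56] qd6 0.796 eff6 -1.048
```

Call:
step_arm:
  series: [0, -0.1, 0, -0.1, 1, 0, 0, 0, -0.1, 1, 0, 0, 0, -0.1, 1]

```text
clock: 15.02
eef_pos: [556.6, 20.4, 118.6]
eef_rot: [3.141, -0.0, 0.678]
wrist_force: [-0.5, -1.4, 1.0]
finger_gap: 28.7
finger_force: 60.6
```

```bash
python3 st.py
```

```text
yaw 0.678 F [-0.53 -1.44  0.97] M [-0.192  0.324  0.644] pos [556.6  20.4 118.6] gap 28.72 q [-0.03  0.39  1.59 -0.    1.17  0.86] qd6 0.795 eff6 -1.032
```

Call:
step_arm:
  series: [0, 0, 0, -0.1, 1, 0, 0, 0, -0.1, 1, 0, 0, 0, -0.1, 1]

```text
clock: 15.4
eef_pos: [556.4, 20.6, 118.6]
eef_rot: [-3.141, 0.0, 0.378]
wrist_force: [-2.4, -0.3, 2.1]
finger_gap: 28.5
finger_force: 60.7
```

```bash
python3 st.py
```

```text
yaw 0.3781 F [-2.4  -0.26  2.14] M [0.104 0.557 0.652] pos [556.4  20.6 118.6] gap 28.54 q [-0.03  0.39  1.59  0.    1.17  1.16] qd6 0.793 eff6 -0.997
```

Call:
step_arm:
  series: [-0.2, 0.1, 0, -0.1, 1, -0.2, 0.1, 0, -0.1, 1, 0, 0.1, 0, -0.1, 1]

```text
clock: 15.78
eef_pos: [556.1, 20.9, 118.6]
eef_rot: [-3.142, -0.0, 0.078]
wrist_force: [-0.2, -0.4, 0.4]
finger_gap: 28.3
finger_force: 60.7
```

```bash
python3 st.py
```

```text
yaw 0.0781 F [-0.18 -0.35  0.44] M [0.064 0.406 0.65 ] pos [556.1  20.9 118.6] gap 28.31 q [-0.03  0.39  1.59  0.    1.17  1.46] qd6 0.795 eff6 -1.014
```

Call:
step_arm:
  series: [0, 0.1, 0, -0.1, 1, 0, 0.1, 0, -0.1, 1, 0, 0.1, 0, -0.1, 1]

```text
clock: 16.15
eef_pos: [556.1, 21.2, 118.5]
eef_rot: [3.141, 0.0, -0.222]
wrist_force: [-1.3, 0.3, 1.0]
finger_gap: 28.4
finger_force: 61.3
```

```bash
python3 st.py
```

```text
yaw -0.2216 F [-1.29  0.35  1.01] M [0.095 0.402 0.974] pos [556.1  21.2 118.5] gap 28.39 q [-0.03  0.39  1.59 -0.    1.17  1.76] qd6 0.796 eff6 -0.711
```

Contact: 0.97 N·m (11 N at the handle, about 35 N on the plate). Small steps from here.

Call:
step_arm:
  series: [0, 0, 0, -0.04, 1, 0, 0, 0, -0.04, 1]

```text
clock: 16.4
eef_pos: [556.1, 21.3, 118.6]
eef_rot: [3.142, 0.0, -0.299]
wrist_force: [-0.2, 1.1, 1.3]
finger_gap: 28.5
finger_force: 61.7
```

```bash
python3 st.py
```

```text
yaw -0.2993 F [-0.22  1.06  1.34] M [0.176 0.459 1.059] pos [556.1  21.3 118.6] gap 28.53 q [-0.03  0.39  1.59 -0.    1.17  1.84] qd6 0.317 eff6 0.433
```

Call:
step_arm:
  series: [0, 0, 0, -0.04, 1, 0, 0, 0, -0.04, 1]

```text
clock: 16.65
eef_pos: [556.0, 21.4, 118.6]
eef_rot: [3.142, 0.0, -0.379]
wrist_force: [-2.0, 1.3, 1.2]
finger_gap: 28.6
finger_force: 62.1
```

```bash
python3 st.py;  python3 shaft.py w7 | tail -1
```

```text
yaw -0.3791 F [-2.04  1.26  1.24] M [0.268 0.425 1.236] pos [556.   21.4 118.6] gap 28.56 q [-0.03  0.39  1.59  0.    1.17  1.92] qd6 0.316 eff6 0.54
griptop(tool) 1817 [ 90.4  -4.5 -34.5] ((90.28913879394531, -4.6878204345703125), (23.158235549926758, 23.166278839111328), 11.412381172180176)
```

14 N at the handle, about 64 N on the plate. I'll hold, relax the torque within the socket play, and check.

Call:
step_arm:
  series: [0, 0, 0, 0, 1, 0, 0, 0, 0, 1, 0, 0, 0, 0.02, 1, 0, 0, 0, 0.02, 1, 0, 0, 0, 0, 1]

```text
clock: 17.32
eef_pos: [556.2, 21.2, 118.6]
eef_rot: [-3.141, -0.0, -0.34]
wrist_force: [-2.7, 3.9, 4.8]
finger_gap: 28.7
finger_force: 60.6
```

```bash
python3 st.py
```

```text
yaw -0.3402 F [-2.67  3.9   4.79] M [0.748 0.77  0.609] pos [556.2  21.2 118.6] gap 28.65 q [-0.03  0.39  1.59  0.    1.17  1.88] qd6 0.008 eff6 0.444
```

Call:
step_arm:
  series: [-0.2, 0.2, 0, 0.02, 1, -0.2, 0.3, 0, 0.02, 1, 0, 0, 0, 0, 1]

```text
clock: 17.7
eef_pos: [556.0, 21.3, 118.5]
eef_rot: [-3.141, -0.001, -0.301]
wrist_force: [-1.6, 0.2, 5.5]
finger_gap: 28.4
finger_force: 60.0
```

```bash
python3 st.py
```

```text
yaw -0.3011 F [-1.62  0.2   5.5 ] M [0.213 0.355 0.197] pos [556.   21.3 118.5] gap 28.41 q [-0.03  0.39  1.59 -0.    1.17  1.84] qd6 0.012 eff6 -0.088
```

Nearly relaxed. Lift gently.

Call:
step_arm:
  series: [0, 0, 1, 0.01, 1, 0, 0, 2, 0, 1, 0, 0, 2, 0, 1]

```text
clock: 18.08
eef_pos: [554.5, 21.5, 120.6]
eef_rot: [3.14, 0.004, -0.291]
wrist_force: [5.3, 0.9, -24.0]
finger_gap: 28.4
finger_force: 60.0
```

```bash
python3 st.py
```

```text
yaw -0.2913 F [  5.35   0.88 -23.99] M [ 0.236 -1.14   0.281] pos [554.5  21.5 120.6] gap 28.42 q [-0.03  0.38  1.59  0.    1.18  1.83] qd6 -0.0 eff6 0.236
```

Slight binding (24 N). I'll relieve sideways and in yaw.

Call:
step_arm:
  series: [0.5, 0, -1, 0.02, 1, 0.5, 0, 0, 0.02, 1, 0, 0, 0, 0, 1]

```text
clock: 18.45
eef_pos: [556.7, 21.3, 122.5]
eef_rot: [3.141, 0.0, -0.251]
wrist_force: [-0.7, -0.8, -6.9]
finger_gap: 28.1
finger_force: 60.0
```

```bash
python3 st.py
```

```text
yaw -0.2509 F [-0.72 -0.82 -6.89] M [-0.418  0.447  0.047] pos [556.7  21.3 122.5] gap 28.07 q [-0.03  0.38  1.58 -0.    1.18  1.79] qd6 0.013 eff6 -0.188
```

Freed, with torque near zero. Lift on.

Call:
step_arm:
  series: [0, 0, 2, 0, 1, 0, 0, 2, 0, 1, 0, 0, 3, 0, 1, 0, 0, 0, 0, 1]

```text
clock: 18.95
eef_pos: [557.0, 21.4, 130.0]
eef_rot: [-3.142, -0.001, -0.251]
wrist_force: [-2.7, -3.2, -2.2]
finger_gap: 28.4
finger_force: 60.0
```

```bash
python3 st.py; python3 shaft.py w8 | tail -1
```

```text
yaw -0.2513 F [-2.68 -3.21 -2.24] M [-0.758  0.516  0.019] pos [557.   21.4 130. ] gap 28.36 q [-0.03  0.37  1.57 -0.    1.19  1.79] qd6 -0.001 eff6 0.034
griptop(tool) 1788 [ 90.7   0.6 -33. ] ((90.70318603515625, 0.5617446899414062), (23.098299026489258, 22.950410842895508), 45.1893196105957)
```

Call:
step_arm:
  series: [-0.3, -0.3, 3, 0, 1, 0, 0, 4, 0, 1, 0, 0, 4, 0, 1, 0, 0, 4, 0, 1, 0, 0, 4, 0, 1, 0, 0, 20, 0, 1, 0, 0, 30, 0, 1, 0, 0, 0, 0, 1]

```text
clock: 20.0
eef_pos: [557.4, 21.3, 200.3]
eef_rot: [-3.141, -0.004, -0.251]
wrist_force: [-0.1, -0.6, -3.8]
finger_gap: 28.5
finger_force: 60.0
```

```bash
python3 shaft.py w9;python3 shaft.py w9 | tail -1
```

```text
[557.37644709  21.27762165 200.26573701] [-3.14059354 -0.00399087 -0.25113422] 20.0 [-0.09441095 -0.57197518 -3.84322608] [0.02174015 0.17905044 0.04409435] 28.456430314445807
80 0 
90 0 
collar 374 ((557.6697998046875, 19.93672752380371), 23.915998458862305)
griptop(tool) 1803 [ 90.5   0.8 -33.7] ((90.38661193847656, 0.8429450988769531), (22.94175148010254, 23.09661865234375), 42.969154357910156)
griptop(tool) 1801 [ 90.5   0.8 -33.5] ((90.40213775634766, 0.7756004333496094), (22.92868423461914, 23.03927993774414), 43.934993743896484)
```

Crank is free of the shaft. Returning to above the post at the same yaw as it was picked up.

Call:
step_arm:
  series: [-6, -46, 0, 0.17, 1, -7, -46, 0, 0.17, 1, -7, -46, 0, 0.17, 1, -6, -46, 0, 0.17, 1, -7, -46, 0, 0.17, 1, -7, -46, 0, 0.18, 1, 0, 0, -40, 0, 1, 0, 0, -40, 0, 1, 0, 0, 0, 0, 1, 0, 0, 0, 0, 1]

```text
clock: 21.35
eef_pos: [516.9, -254.9, 119.4]
eef_rot: [3.141, -0.0, 0.779]
wrist_force: [-0.8, -0.9, -3.5]
finger_gap: 28.5
finger_force: 60.0
```

```bash
python3 shaft.py w10|sed -n '1p;$p'; python3 crank.py w11 71 518.5 -253.5
```

```text
[ 516.94455729 -254.91528081  119.42838148] [ 3.14054489e+00 -3.39036980e-04  7.78949142e-01] 21.35 [-0.80339388 -0.8624467  -3.52443809] [-0.06373743  0.11908513  0.0459891 ] 28.513308140194756
griptop(tool) 1797 [ 89.    0.7 -33.6] ((88.96429443359375, 0.6372261047363281), (22.96228790283203, 23.07614517211914), 45.25246810913086)
[ 517.1753846  -255.04019094  119.93022374] [ 3.13940663e+00 -5.82831322e-04  7.79019934e-01] 21.4 [ 0.16119358 -0.95660158 -3.75249829] [-0.08860784  0.1372035  -0.0436861 ]
hubtop 2125 [ 519.3 -254.5  135. ] ((518.4545288085938, -255.29322814941406), (30.899078369140625, 44.228885650634766), 45.085693359375)
arm 2264 [ 551.8 -221.5  110.3] ((560.8419189453125, -211.8170928955078), (93.28728485107422, 29.69354248046875), 45.517215728759766)
griptop 1739 [ 580.9 -192.9  153.7] ((580.8270263671875, -193.10760498046875), (22.757238388061523, 22.788814544677734), 1.0902820825576782)
block 1915 [ 521.5 -249.1    9.5] ((518.68603515625, -253.35816955566406), (68.88360595703125, 69.61032104492188), 8.35696792602539)
```

Call:
step_arm:
  series: [1, 1.4, 0, 0, 1, 0, 0, -20, 0, 1, 0, 0, -12, 0, 1, 0, 0, -4, 0, 1, 0, 0, -3, 0, 1, 0, 0, -3, 0, 1, 0, 0, 0, 0, 1]

```text
clock: 22.32
eef_pos: [517.5, -253.4, 76.4]
eef_rot: [-3.142, -0.0, 0.779]
wrist_force: [-0.2, 0.5, -3.0]
finger_gap: 28.5
finger_force: 60.0
```

Call:
step_arm:
  series: [0, 0, -3, 0, 1, 0, 0, -3, 0, 1, 0, 0, -3, 0, 1, 0, 0, 0, 0, 1]

```text
clock: 22.82
eef_pos: [517.3, -253.3, 67.0]
eef_rot: [-3.141, 0.0, 0.779]
wrist_force: [0.1, 0.6, -4.2]
finger_gap: 28.4
finger_force: 60.0
```

On the pin without resistance. Last millimetres to the block.

Call:
step_arm:
  series: [0, 0, -3, 0, 1, 0, 0, -2, 0, 1, 0, 0, -1, 0, 1, 0, 0, 0, 0, 1]

```text
clock: 23.32
eef_pos: [517.4, -253.4, 61.3]
eef_rot: [-3.141, 0.0, 0.779]
wrist_force: [0.3, 1.4, -3.7]
finger_gap: 28.4
finger_force: 60.0
```

Call:
step_arm:
  series: [0, 0, -1, 0, 1, 0, 0, -0.6, 0, 1, 0, 0, 0, 0, 1]

```text
clock: 23.7
eef_pos: [517.4, -253.4, 59.7]
eef_rot: [-3.142, -0.0, 0.779]
wrist_force: [-0.2, 0.2, -3.9]
finger_gap: 28.3
finger_force: 60.0
```

Call:
step_arm:
  series: [0, 0, -0.8, 0, 1, 0, 0, -0.5, 0, 1, 0, 0, 0, 0, 1]

```text
clock: 24.08
eef_pos: [517.5, -253.5, 58.7]
eef_rot: [3.141, -0.0, 0.779]
wrist_force: [-1.1, -0.5, 0.1]
finger_gap: 28.6
finger_force: 60.0
```

The block carries the weight at the same height as at pickup. I'll release it slowly and rise straight up.

Call:
step_arm:
  series: [0, 0, 0, 0, 0.5, 0, 0, 0, 0, 0, 0, 0, 0, 0, 0, 0, 0, 0, 0, 0, 0, 0, 0, 0, 0, 0, 0, 0, 0, 0, 0, 0, 0, 0, 0, 0, 0, 0, 0, 0, 0, 0, 10, 0, 0, 0, 0, 40, 0, 0, 0, 0, 60, 0, 0, 0, 0, 50, 0, 0, 0, 0, 0, 0, 0, 0, 0, 0, 0, 0]

```text
clock: 25.82
eef_pos: [517.2, -253.2, 218.1]
eef_rot: [-3.141, 0.0, 0.779]
wrist_force: [0.0, 1.0, 0.4]
finger_gap: 93.8
finger_force: 0.0
```

```bash
python3 crank.py w12 10 519 -253
python3 - <<'E'
from h import *
i,p,d=snap('scene'); cv2.imwrite('pics/end.png',cv2.resize(p,(800,600)))
E
```

```text
[ 517.16220746 -253.2323734   218.08519859] [-3.14104006e+00  1.62974036e-04  7.78804046e-01] 25.825 [0.025169   1.00540651 0.37540756] [-0.08702804  0.14553442 -0.01135984]
hubtop 655 [ 518.  -253.6   73.5] ((517.7421264648438, -253.5537109375), (29.704803466796875, 29.148433685302734), 45.1346435546875)
arm 765 [ 553.3 -217.6   49.5] ((560.6360473632812, -210.19790649414062), (93.10994720458984, 29.042932510375977), 44.98305892944336)
griptop 446 [ 579.8 -191.5   93.4] ((579.8521728515625, -191.6083984375), (22.291088104248047, 23.08149528503418), 0.5467823147773743)
block 1290 [ 519.9 -252.1    9.5] ((518.2125854492188, -253.17984008789062), (69.20887756347656, 69.01201629638672), 7.948280334472656)
```

View pics/end.png

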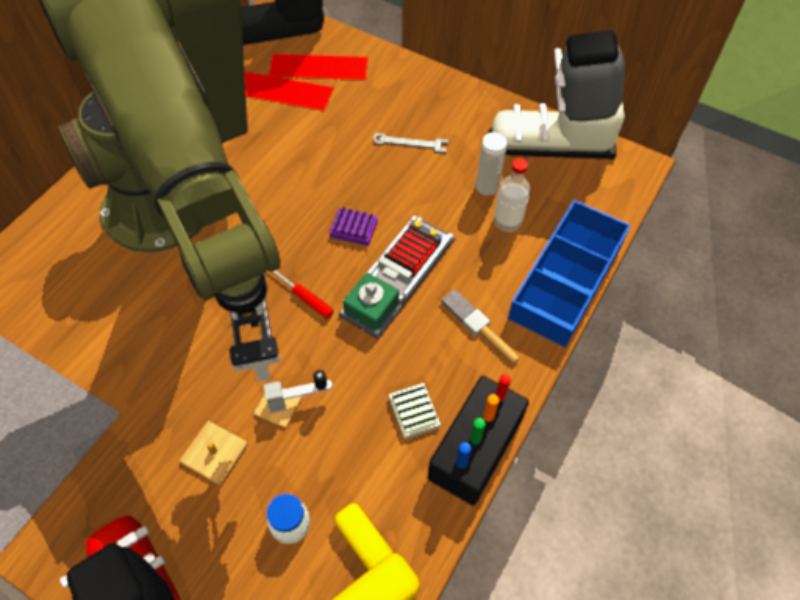

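The scene view shows the crank standing on its small block (277,397), hub top at 73.5 mm, the same as at the start. The jaw is closed on the red plate against the stop (410,250), bystanders look unmoved, and the hand is clear.

```bash
python3 -c "
from cell import manip
print(manip.sign_off())"
```

```text
the job is handed in; nothing more can be done
None
```

The job is handed in: the plate was clamped at about 14 N of handle push (roughly 64 N on the plate, worked out from wrist torque), and the crank is back fully down on its post and released, with nothing else visibly moved; sign-off returned no verdict.

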